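# Hold the pressure pot's bayonet cap at its bleed position

### The arm

A 7-joint arm with a two-finger parallel gripper is mounted at the origin on a cart in front of the work surface, level with it; the furniture and walls round the work are solid. World frame = base frame: x ahead of the robot, y to its left, z up, the work surface at z = 0. Lengths are in m, angles in rad, forces in N, time in s.
With the tool pointing down it reaches from about 0.4 to 0.9 m from the base axis. Payload 5.5 kg.
Tool frame: the origin (TCP) lies between the finger pads; the fingertips stand 25 mm ahead of it and the grasp point (between the pads) lies 6 mm ahead of it; z points along the fingers, y is the direction in which the jaws open and shut (so a half turn about z gives the same grasp; the last joint's range is limited). The gripper opens to 85 mm and grips with 20 to 120 N. Pads are 22 mm wide; open, the fingers measure 114 mm over their backs; the gripper's body (76 mm by 85 mm) begins 54 mm behind the grasp point. The pads swing forward as they close: fully open they stand 13 mm farther back than shut.
Start: joints at [-0.939, 0.501, -0.427, 1.55, 0.221, 1.138, -0.21], TCP at [0.234, 0.606, 0.256] pointing down, gripper open.
Joint ranges: [-2.88, 2.88], [-0.31, 2.03], [-1.54, 1.56], [0.2, 2.42], [-1.41, 4.55], [0.19, 2.02], [-2.57, 2.57]. Speed limits (rad/s): [2.57, 2.57, 3.14, 3.14, 3.14, 3.14, 3.14].

### API

Orientations are given as [roll, pitch, yaw] about the fixed x, y, z axes, in that order (R = Rz(yaw) Ry(pitch) Rx(roll)).
In Python, from plant import ctrl gives the robot as it stands.
- The arm moves only by the tool apply_moves, never from a script. Its argument "series" is a list that holds one entry, the list of rows, each a list of 7 numbers: the shift along the tool's x, y, z in m, then the turn, a rotation vector about the tool's x, y, z in degrees, then the finger opening in m, from 0 to 0.0854. In form: [[[tx, ty, tz, ax, ay, az, claw], ...]]. A call has 1 to 8 rows; each row shifts and turns the commanded pose from where the row before left it, along the tool's axes as they then stand; what a row does not reach is not made up. A row lasts 1/12 s, in which the tool goes at most 41.7 mm and 7.16 degrees, less where a joint would pass 70% of its speed; a pose out of reach is approached as far as the arm can. A call is refused whole if a number of a shift passes 0.0417 or a number of a turn 7.16, either way. A call with a gripper value outside its range is refused whole. The fingers move at their own pace and stop on an object; "force" is the grip in N (left out, the last holds). Time passes only in rows, so rows that do not move let the fingers close. It gives the time, the measured TCP pose, the force and the opening at its end, in the units of the state.
- ctrl.get_state(): the state, without advancing time (a new reading comes with each control period).
- ctrl.grab_frame(name): name is "scene" or "top" or "wrist"; returns (picture, depth): 400x640x3 uint8, red, green, blue; 400x640 float32, m along the optical axis (not along the pixel's ray), 0 where there is no reading.
- ctrl.camera_info(name): a dict with "fx", "fy", "cx", "cy" (pixels), "k1" (the pictures are not rectified: a ray, as slopes to the right and down, at radius r is drawn at 1 + k1 r^2 times it, then the intrinsics apply), "rvec" (rotation vector, rad) and "tvec" (3), from world to camera coordinates, as OpenCV has them; the wrist camera has in their place "T_tool_cam" (4x4, takes a point from camera to tool coordinates, whose origin is the TCP and whose axes are the flange's). Camera axes: x right, y down, z forward; pixel columns grow to the right and rows downward; lengths in m; the calibration is good to about 2 mm. A picture is of the moment at which its call begins: read the wrist's pose just before it. camera_info takes no time and is no camera call.
- ctrl.hand_in(): hands the job in, once; it reports no verdict.
The state is a dict: "time": time; "qpos": joint angles; "joint_velocities": joint speeds; "joint_torque": joint torques, N m; "position": TCP position; "tcp_rot": TCP orientation; "force": force on the tool from outside, world axes, zero at the start; "moment": the same for the moment, N m; "opening": finger opening in m.
Only numpy, scipy, OpenCV 4.12 (cv2) and the standard library are available. Lean on these libraries where they do the work, as an engineer would, in place of code of your own. Each camera call takes 0.05 s, during which the arm holds its last target. There are 200 camera calls.

### The job

Lift the metal cap up and off its hook and put it into the mouth of the pressure pot, lugs through the two slots, until its flange lies flat on the rim. Then turn it clockwise (seen from above) halfway to the lock, so that its handle plate points at the two broad ribs on the rim, and never on into the click of the lock. A spring turns it back, so finish while still gripping the cap and holding it still at the broad ribs, and leave the loose things around where they lie.

Things in the scene. Friction and masses are not known exactly. Their poses are not given: they have to be found in the camera images.
- cap: Bare-metal bayonet cap, 180 g, hanging upright on the hook with its x across the rod. Origin: centre of the flange's underside, the face that comes to lie on the rim; z up through the handle. Flange: disc 66 mm across, z 0 to 8 mm. Below it a plug 28 mm across, tapered at its end, down to z = -21 mm. Half a turn about z gives the same cap.
- handle (a point): Grip point at z = 68 mm of the cap, axes as the cap's. The handle is a flat upright plate along the cap's x: 44 mm wide, 8 mm thick along y, up to z = 79 mm, solid from z = 38 mm up; under that a hanging window 28 mm wide, z 8 to 38 mm, upper corners bevelled. Grip it across its thickness (along y), fingertips above z = 46 mm to clear the hook's tip.
- pin (a point): Centre of the cap's 6 mm cross pin, at z = -13 mm of the cap, axes as the cap's. The pin lies along x, in line with the handle plate; its ends stand out of the plug as two lugs, to x = +-25 mm.
- hook: Fixed stand: wooden foot 100 x 80 x 12 mm and a bent 7 mm steel rod. Origin on the bench under the hanging cap's centre. Post at x = +48 mm, 155 mm tall; from its top the rod runs along -x over the origin and ends at x = -18 mm in an upturned tip, its top 161 mm above the bench.
- saddle (a point): Where the cap hangs: centre of the rod above the stand's origin, 150 mm above the bench; the rod is level for 9 mm either side, then its tip rises 7 mm. Axes as the stand's. The cap comes off by lifting it 11 to 18 mm, then drawing it level along the stand's -x for 60 mm before raising it further (its flange passes under the tip).
- pot: Fixed grey pressure pot, 90 mm across, on a round foot of 120 mm, a brass spigot on its +x side, a steel rim 73 mm across at the top, 120 mm above the bench. Origin on the bench under its centre, z up. With the lugs below the lip a stop bars anticlockwise turning; clockwise they push a sprung ring, meet sprung balls from about 59 degrees and click past them into the lock at about 75.
- mouth (a point): Centre of the pot's mouth, level with the top of the rim; axes as the pot's. The seated cap's origin lies on it. The mouth is a hole 36 mm across in a lip 6 mm thick, with two slots 12 mm wide along x, out to x = +-28 mm, for the lugs; below the lip the bore is 56 mm across and 22 mm deep from the rim.
- rib_a (a point): Outer end of one broad half-way rib (12 mm wide, on the rim's outside, 1 mm below its top), 45 degrees clockwise from the slot on the pot's +x. Pairs of narrow ribs 90 degrees clockwise from the slots mark the lock.
- rib_b (a point): Outer end of the other broad half-way rib, across the rim from the first. The handle plate points at both ribs at the bleed position.
- return_ring (a joint): Turn of the sprung ring in the pot, rad, 0 at rest, growing clockwise. The lugs meet it when the cap has turned about 0.16 rad from the slots and drive it from there (cap's turn = reading + about 0.16); half-way reads about 0.62, the lock clicks at about 1.15. Spring torque 0.04 N m at rest, 0.09 N m at half-way.
- tape_measure: Bystander: tape measure, 37 x 88 x 64 mm, loose. Origin under its centre.
- screwdriver: Bystander: screwdriver lying flat, 229 mm long, loose. Origin under its centre.
- sanding_block: Bystander: cork sanding block, 63 x 110 x 35 mm, loose. Origin under its centre.
- pencil: Bystander: pencil lying on the bench between the stand and the pot, 160 mm long, loose. Origin under its centre.
Mind the look-alikes: they are no part of the job. What is shaped like the cap but blue or pink is not meant.

How it is judged:
On the way, in this order (a step that is already met when the one before it is completed fails the run):
1. the cap is off the hook, at least 25 mm to the side of its hanging place and touching neither stand nor pot (horizontal distance between cap and hook above 0.025 m and contact force between cap and hook below 0.05 N and contact force between cap and pot below 0.05 N and height (world z) of cap above 0.08 m), for 0.1 s.
2. the cap is seated in the mouth, flange on the rim, lugs still in line with the slots (horizontal distance between cap and mouth below 0.005 m and z of cap in the frame of mouth between -0.003 and 0.0025 m and angle between cap's own z axis and vertical below 0.1 rad and angle between the x axis of cap and the x axis of pot, either way round below 0.3 rad), for 0.1 s.
At the end, for the whole second after the job is handed in: The cap sits in the mouth (centred within 5 mm, flange within 2.5 mm of the rim, upright within 0.1 rad), is turned 45 degrees clockwise from the slots (0.585 to 0.985 rad, the sprung ring at 0.35 to 0.9 rad), stands still, and the fingers still hold it (over 3 N) (horizontal distance between cap and mouth below 0.005 m and z of cap in the frame of mouth between -0.003 and 0.0025 m and angle between cap's own z axis and vertical below 0.1 rad and angle between the x axis of cap and the x axis of pot, either way round between 0.585 and 0.985 rad and value of joint return_ring between 0.35 and 0.9 rad and contact force between the fingers and cap above 3 N and angular speed of cap below 0.15 rad/s); the arm keeps its last pose, push and grip.
It fails at once if the cap was turned on into the lock (value of joint return_ring above 1.1 rad).
It fails at once if a bystander was moved by more than 40 mm (distance of any of tape_measure, screwdriver, sanding_block, pencil from where it was at the start of the episode above 0.04 m).
It also fails if it takes over 43 s, if anything falls off the work surface, if the arm or the gripper's body presses on something with over 40 N, if the wrist force passes 120 N, or if a joint passes its speed limit or range.

## Working session

There is one attempt and no reset: what is moved stays moved. The work goes in short steps, Python scripts to look and compute and a tool call to move; the robot and the scene stay as the last step left them, time stands still between calls to the robot, and variables do not carry over. Pictures are saved under pics/ and viewed, about 8 in all and at most 12, crops included, and the job is handed in when it is done.

Besides the shell and the picture viewer there is one more tool, called after "Request:" in YAML: its name, and indented under it one key for each argument. apply_moves: Moves the arm, as the interface text tells. Its arguments: {"type":"object","properties":{"series":{"type":"array","items":{"type":"array","items":{"type":"array","items":{"type":"number"}}}},"force":{"type":"number"}},"required":["series"]}

```bash
mkdir -p pics; ls; cat > h.py <<'E'
import numpy as np, cv2
from scipy.spatial.transform import Rotation as Ro
from plant import ctrl
def cam(name, st=None):
    c=ctrl.camera_info(name)
    if name=="wrist":
        st=st or ctrl.get_state(); T=np.eye(4)
        T[:3,:3]=Ro.from_euler('xyz',st["tcp_rot"]).as_matrix(); T[:3,3]=st["position"]
        return c, T@np.array(c["T_tool_cam"])
    R=cv2.Rodrigues(np.array(c["rvec"],float))[0]; T=np.eye(4)
    T[:3,:3]=R.T; T[:3,3]=-R.T@np.array(c["tvec"],float).ravel(); return c,T
def K(c): return np.array([[c["fx"],0,c["cx"]],[0,c["fy"],c["cy"]],[0,0,1]],float), np.array([c["k1"],0,0,0],float)
def rays(c,uv):
    k,d=K(c); p=cv2.undistortPoints(np.array(uv,float).reshape(-1,1,2),k,d).reshape(-1,2)
    return np.c_[p,np.ones(len(p))]
def plane(c,T,uv,z):
    r=rays(c,uv)@T[:3,:3].T; o=T[:3,3]; return o+r*((z-o[2])/r[:,2])[:,None]
def cloud(c,T,depth):
    v,u=np.mgrid[:400,:640]; r=rays(c,np.c_[u.ravel(),v.ravel()])
    P=(r*depth.reshape(-1,1))@T[:3,:3].T+T[:3,3]; P[depth.ravel()<=0]=np.nan
    return P.reshape(400,640,3)
def proj(c,T,P):
    Ti=np.linalg.inv(T); k,d=K(c)
    return cv2.projectPoints(np.array(P,float).reshape(-1,1,3),cv2.Rodrigues(Ti[:3,:3])[0],Ti[:3,3],k,d)[0].reshape(-1,2)
def grab(name):
    st=ctrl.get_state(); im,d=ctrl.grab_frame(name); c,T=cam(name,st); return im,d,c,T
E
python3 - <<'E'
from h import *
print(ctrl.get_state())
for n in("scene","top"):
    im,d,c,T=grab(n); cv2.imwrite(f"pics/{n}0.png",im[:,:,::-1]); np.savez(f"{n}0.npz",im=im,d=d)
    print(n,T[:3,3].round(3),T[:3,2].round(2),c["fx"])
E
```

```text
pics
{'time': 0.0, 'qpos': array([-0.93878282,  0.50186744, -0.42678911,  1.55144147,  0.22078438,
        1.13828616, -0.21029696]), 'joint_velocities': array([-4.77024821e-04,  1.51992797e-03,  4.64251794e-04,  4.05421572e-04,
       -4.55118191e-05,  7.71737066e-04, -1.02843802e-04]), 'joint_torque': array([ 6.39076352e-04, -5.69511223e+01, -5.81595495e+00, -2.80949432e+01,
        1.07469148e-02,  1.19124429e-02, -1.63916241e-05]), 'position': array([0.23413907, 0.60568028, 0.25525037]), 'tcp_rot': array([-3.13964519e+00, -8.79691879e-05,  2.77282686e+00]), 'force': array([-1.5621978 ,  0.54265557, -0.36945001]), 'moment': array([-0.00652057,  0.00634352,  0.02742659]), 'opening': 0.08550463739967372}
scene [-0.34  -0.926  1.4  ] [ 0.42  0.56 -0.71] 517.2297067963733
top [0.343 0.081 1.502] [ 0.07  0.01 -1.  ] 482.4364685007734
```

View pics/scene0.png

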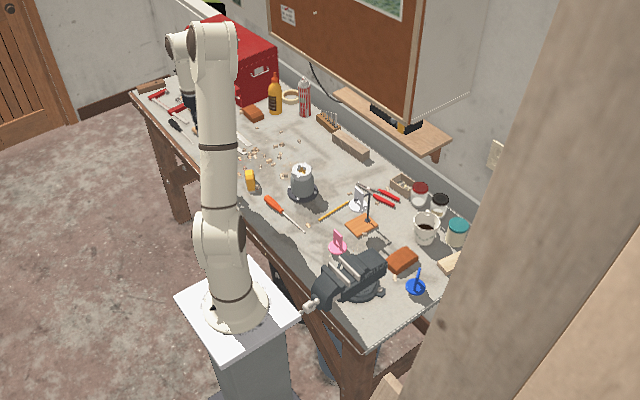

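View pics/top0.png

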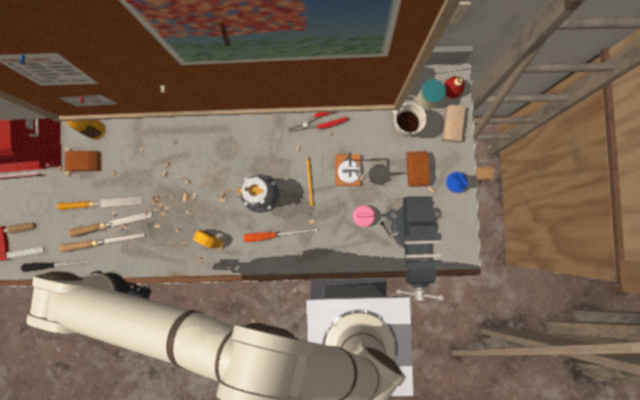

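Scene view: pot at (302,182), stand at (362,222), pencil between them, and the look-alikes pink (338,243) and blue (415,285). Top view: pot at (258,192), stand with cap at (349,170). Next I enlarge both and fit geometry.

```bash
python3 - <<'E'
from h import *
a=np.load("top0.npz");im=a["im"];d=a["d"];c,T=cam("top");P=cloud(c,T,d)
s=np.load("scene0.npz")
A=cv2.resize(im[145:220,225:375],None,fx=5.3,fy=5.3,interpolation=3)[:300]
A=cv2.resize(im[145:220,230:380],(800,400)); B=cv2.resize(s["im"][150:250,270:400],(260,200)); 
B=cv2.resize(s["im"][155:245,280:400],(266,200)); C=np.zeros((200,800,3),np.uint8); 
C[:,:266]=B; C[:,266:532]=cv2.resize(s["im"][180:240,340:420],(266,200)); C[:,532:798]=cv2.resize(s["im"][155:215,265:345],(266,200))
cv2.imwrite("pics/z0.png",np.vstack([A,C])[:,:,::-1])
def st(name,m):
    p=P[m]; p=p[np.isfinite(p[:,0])]; print(name,len(p),p.min(0).round(3),p.max(0).round(3),np.median(p,0).round(3))
box=lambda u0,u1,v0,v1:(slice(v0,v1),slice(u0,u1))
Z=P[...,2]
sub=P[box(230,290,165,220)].reshape(-1,3)
for lo,hi in((.105,.13),(.05,.1)):
    q=sub[(sub[:,2]>lo)&(sub[:,2]<hi)];print("pot",lo,len(q),q.min(0).round(3),q.max(0).round(3),q.mean(0).round(3))
sub=P[box(328,400,145,200)].reshape(-1,3)
for lo,hi in((.006,.02),(.08,.13),(.13,.17),(.17,.22)):
    q=sub[(sub[:,2]>lo)&(sub[:,2]<hi)];print("stand",lo,len(q), (q.min(0).round(3),q.max(0).round(3),q.mean(0).round(3)) if len(q) else 0)
hsv=cv2.cvtColor(im,cv2.COLOR_RGB2HSV)
m=cv2.inRange(hsv,(5,120,80),(18,255,255)); m[:140]=0;m[205:]=0;m[:,:328]=0;m[:,370:]=0
r=np.argwhere(m)[:,::-1].astype(np.float32); print("footrect px",cv2.minAreaRect(r),len(r))
bp=plane(c,T,cv2.boxPoints(cv2.minAreaRect(r)),.012);print(bp.round(3))
E
```

```text
pot 0.105 409 [0.44  0.258 0.105] [0.523 0.331 0.128] [0.481 0.294 0.12 ]
pot 0.05 310 [0.437 0.25  0.051] [0.524 0.354 0.1  ] [0.475 0.284 0.086]
stand 0.006 612 (array([ 0.455, -0.144,  0.006]), array([0.623, 0.082, 0.02 ]), array([ 0.545, -0.005,  0.011]))
stand 0.08 288 (array([ 0.496, -0.012,  0.085]), array([0.578, 0.051, 0.13 ]), array([0.526, 0.019, 0.124]))
stand 0.13 77 (array([ 0.495, -0.002,  0.13 ]), array([0.58 , 0.041, 0.17 ]), array([0.539, 0.02 , 0.154]))
stand 0.17 65 (array([ 0.523, -0.002,  0.17 ]), array([0.533, 0.039, 0.2  ]), array([0.528, 0.019, 0.193]))
footrect px ((347.5, 169.5), (31.0, 25.0), 90.0) 291
[[ 0.597  0.057  0.012]
 [ 0.595 -0.021  0.012]
 [ 0.498 -0.018  0.012]
 [ 0.5    0.059  0.012]]
```

View pics/z0.png

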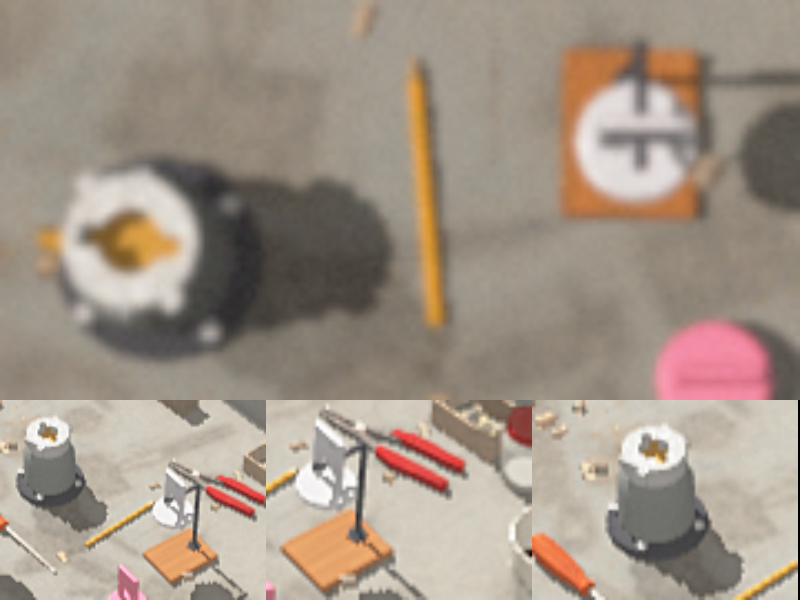

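```bash
cat >> h.py <<'E'
def plan(tgt,rpy,n,st=None):
    """print n equal rows (tool-frame shift at start attitude of each row, deg turns)"""
    st=st or ctrl.get_state(); p=np.array(st["position"]); R=Ro.from_euler('xyz',st["tcp_rot"]); G=Ro.from_euler('xyz',rpy)
    w=(R.inv()*G).as_rotvec(); dp=(np.array(tgt)-p)/n
    for i in range(n):
        Ri=R*Ro.from_rotvec(w*i/n); print(np.r_[Ri.inv().apply(dp),np.degrees(w)/n].round(4).tolist())
E
python3 - <<'E'
from h import *
print(np.array(ctrl.camera_info("wrist")["T_tool_cam"]).round(3), {k:v for k,v in ctrl.camera_info("wrist").items() if k in("fx","cx","cy")})
plan([.47,.25,.34],[np.pi,0,1.57],16)
E
```

```text
[[ 0.002 -0.952 -0.306  0.078]
 [ 1.     0.001  0.    -0.001]
 [-0.    -0.306  0.952 -0.118]
 [ 0.     0.     0.     1.   ]] {'fx': 360.6492461080449, 'cx': 309.43679441497056, 'cy': 199.29831278940563}
[-0.0218, -0.0154, -0.0053, -0.0056, 0.0036, 4.3075]
[-0.0229, -0.0138, -0.0053, -0.0056, 0.0036, 4.3075]
[-0.0238, -0.012, -0.0053, -0.0056, 0.0036, 4.3075]
[-0.0247, -0.0102, -0.0053, -0.0056, 0.0036, 4.3075]
[-0.0254, -0.0083, -0.0053, -0.0056, 0.0036, 4.3075]
[-0.0259, -0.0064, -0.0053, -0.0056, 0.0036, 4.3075]
[-0.0263, -0.0044, -0.0053, -0.0056, 0.0036, 4.3075]
[-0.0266, -0.0024, -0.0053, -0.0056, 0.0036, 4.3075]
[-0.0267, -0.0004, -0.0053, -0.0056, 0.0036, 4.3075]
[-0.0266, 0.0016, -0.0053, -0.0056, 0.0036, 4.3075]
[-0.0264, 0.0036, -0.0053, -0.0056, 0.0036, 4.3075]
[-0.0261, 0.0056, -0.0053, -0.0056, 0.0036, 4.3075]
[-0.0256, 0.0075, -0.0053, -0.0056, 0.0036, 4.3075]
[-0.025, 0.0094, -0.0053, -0.0056, 0.0036, 4.3075]
[-0.0242, 0.0113, -0.0053, -0.0056, 0.0036, 4.3075]
[-0.0233, 0.013, -0.0053, -0.0056, 0.0036, 4.3075]
```

Request:
apply_moves:
  series:
    - [[-0.022,-0.015,-0.0055,0,0,4.3,0.085],[-0.023,-0.014,-0.0055,0,0,4.3,0.085],[-0.024,-0.012,-0.0055,0,0,4.3,0.085],[-0.025,-0.01,-0.0055,0,0,4.3,0.085],[-0.0255,-0.008,-0.0055,0,0,4.3,0.085],[-0.026,-0.0065,-0.0055,0,0,4.3,0.085],[-0.0265,-0.0045,-0.0055,0,0,4.3,0.085],[-0.0265,-0.0025,-0.0055,0,0,4.3,0.085]]

```text
time: 0.77
position: [0.3538, 0.4266, 0.3002]
tcp_rot: [-3.141, 0.0, 2.169]
force: [-0.1, 0.5, -0.1]
opening: 0.0851
```

Request:
apply_moves:
  series:
    - [[-0.0265,-0.0005,-0.0055,0,0,4.3,0.085],[-0.0265,0.0015,-0.0055,0,0,4.3,0.085],[-0.0265,0.0035,-0.0055,0,0,4.3,0.085],[-0.026,0.0055,-0.0055,0,0,4.3,0.085],[-0.0255,0.0075,-0.0055,0,0,4.3,0.085],[-0.025,0.0095,-0.0055,0,0,4.3,0.085],[-0.024,0.011,-0.0055,0,0,4.3,0.085],[-0.023,0.013,-0.0055,0,0,4.3,0.085]]

```text
time: 1.43
position: [0.4711, 0.2497, 0.3442]
tcp_rot: [-3.141, 0.0, 1.568]
force: [-0.1, -0.5, 0.3]
opening: 0.0847
```

Request:
apply_moves:
  series:
    - [[0,0,0,0,0,0,0.085],[0,0,0,0,0,0,0.085]]

```text
time: 1.6
position: [0.4717, 0.2493, 0.3442]
tcp_rot: [3.141, 0.0, 1.569]
force: [-1.5, 0.9, -0.2]
opening: 0.085
```

```bash
python3 - <<'E'
from h import *
s=ctrl.get_state(); print(s["position"],s["tcp_rot"],s["time"],s["qpos"].round(2))
im,d,c,T=grab("wrist"); np.savez("w1.npz",im=im,d=d,T=T)
P=cloud(c,T,d); Z=P[...,2]
m=np.abs(Z-.12)<.006; q=P[m]; print(len(q),q.min(0),q.max(0))
cv2.imwrite("pics/w1.png",im[:,:,::-1])
print(proj(c,T,[[.481,.294,.12]]))
E
```

```text
[0.4716912  0.24929564 0.3442411 ] [3.14148133e+00 2.91231632e-04 1.56858381e+00] 1.6 [-0.47  0.19 -0.07  1.74  0.01  1.21 -0.55]
5695 [ 0.44120922 -0.00531685  0.11401199] [0.57941336 0.33195785 0.12596008]
[[318.90044708 120.20528304]]
```

View pics/w1.png

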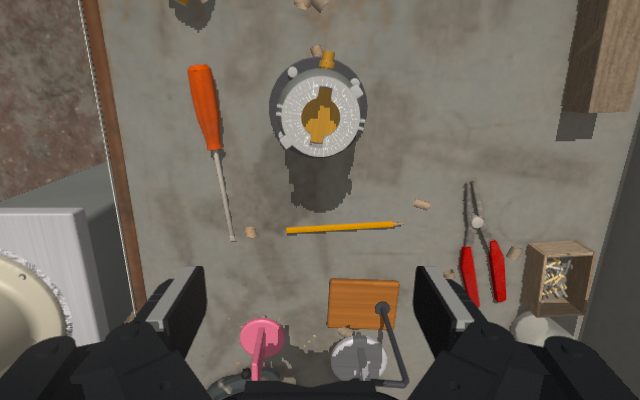

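```bash
python3 - <<'E'
from h import *
a=np.load("w1.npz");im,d,T=a["im"],a["d"],a["T"];c,_=cam("wrist")
P=cloud(c,T,d);Z=P[...,2]
v,u=np.mgrid[:400,:640]; Q=plane(c,T,np.c_[u.ravel(),v.ravel()],.12).reshape(400,640,3)
near=np.hypot(Q[...,0]-.481,Q[...,1]-.294)<.055
rim=(near&(np.abs(Z-.12)<.008)).astype(np.uint8)
print("rim z",np.median(Z[rim>0]))
rm=cv2.morphologyEx(rim,cv2.MORPH_OPEN,np.ones((15,15))) if 0 else rim
cn=max(cv2.findContours(rim,cv2.RETR_EXTERNAL,cv2.CHAIN_APPROX_NONE)[0],key=cv2.contourArea).reshape(-1,2)
E=plane(c,T,cn,.12)[:,:2]
m=np.ones(len(E),bool)
for _ in range(6):
    A=np.c_[2*E[m],np.ones(m.sum())];x=np.linalg.lstsq(A,(E[m]**2).sum(1),rcond=None)[0];C=x[:2];r=np.hypot(*(E-C).T);R=np.median(r[m]);m=np.abs(r-R)<.0012
print("centre",C.round(4),"R",R,m.sum(),len(m))
ang=np.degrees(np.arctan2(*(E-C).T[::-1]))
for i in np.where(r>R+.002)[0]: pass
s=r>R+.002; o=np.argsort(ang[s]); print("ribs",[(int(x),round(1000*y)) for x,y in zip(ang[s][o],r[s][o])])
g=im.astype(float).mean(2)
hole=(np.hypot(Q[...,0]-C[0],Q[...,1]-C[1])<.031)&(Z<.112)
h=Q[hole][:,:2]-C; print("hole centroid",h.mean(0),len(h))
far=h[np.hypot(*h.T)>.0205]; an=np.degrees(np.arctan2(far[:,1],far[:,0])); 
for sg in(1,-1):
    k=far[far[:,1]*sg>0]; mm=k.mean(0); print("slot",len(k),mm.round(4),np.degrees(np.arctan2(mm[1],mm[0])),np.hypot(*k.T).max())
# stand/cap
hsv=cv2.cvtColor(im,cv2.COLOR_RGB2HSV)
cv2.imwrite("pics/crop.png",cv2.resize(im[60:180,255:385,::-1],(650,600),interpolation=2))
E
```

```text
rim z 0.12019512316223657
centre [0.4822 0.2963] R 0.036056772560945666 195 281
ribs [(-154, 39), (-153, 42), (-153, 40), (-153, 41), (-152, 43), (-152, 44), (-150, 44), (-149, 44), (-147, 44), (-145, 44), (-144, 43), (-143, 44), (-141, 44), (-139, 44), (-138, 44), (-137, 39), (-137, 40), (-137, 41), (-137, 43), (-136, 38), (-16, 39), (-16, 40), (-16, 41), (-15, 42), (-14, 41), (-13, 41), (-12, 38), (-12, 39), (-12, 40), (-5, 38), (-5, 39), (-5, 40), (-5, 41), (-4, 41), (-2, 41), (-1, 39), (-1, 40), (27, 41), (27, 39), (27, 42), (27, 40), (28, 43), (28, 44), (30, 44), (31, 44), (32, 44), (33, 44), (35, 44), (36, 44), (37, 44), (39, 44), (41, 44), (42, 44), (43, 41), (43, 42), (43, 43), (44, 39), (44, 40), (161, 40), (162, 41), (162, 39), (163, 41), (165, 41), (165, 39), (166, 40), (166, 41), (166, 38), (172, 38), (172, 39), (172, 40), (172, 41), (174, 41), (175, 41), (176, 38), (176, 39), (176, 40), (176, 41)]
hole centroid [2.88450821e-05 9.25410906e-04] 1433
slot 106 [0.004  0.0236] 80.49092735123044 0.027771182953621607
slot 83 [-0.0039 -0.0229] -99.66868112062073 0.02655442672841192
```

View pics/crop.png

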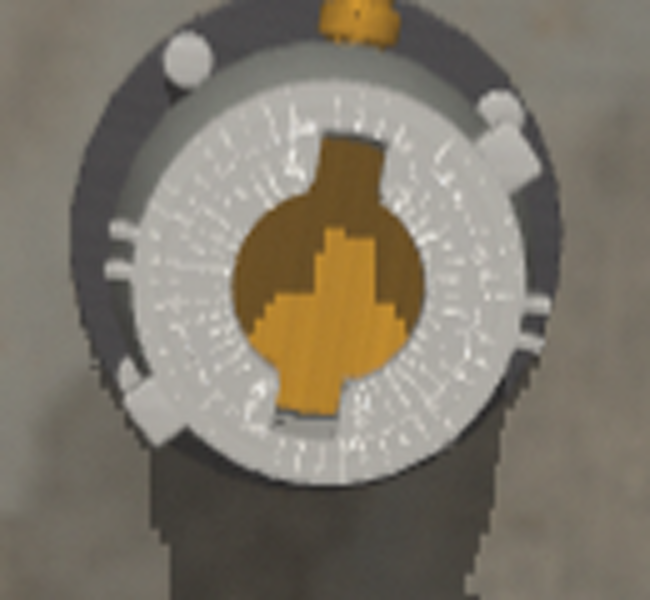

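Pot: centre (0.482, 0.296), rim z 0.120, yaw 80.3° (ribs at 35.5° and −145.5°, slots at 80.4°, all in agreement). Next, a closer look at the cap.

Request:
apply_moves:
  series:
    - [[-0.036,0.0075,0.0035,0,0,0,0.085],[-0.036,0.0075,0.0035,0,0,0,0.085],[-0.036,0.0075,0.0035,0,0,0,0.085],[-0.036,0.0075,0.0035,0,0,0,0.085],[-0.036,0.0075,0.0035,0,0,0,0.085],[-0.036,0.0075,0.0035,0,0,0,0.085],[-0.034,0.0075,0.003,0,0,0,0.085],[0,0,0,0,0,0,0.085]]

```text
time: 2.32
position: [0.5237, -0.0059, 0.3193]
tcp_rot: [-3.14, 0.004, 1.565]
force: [0.6, -0.3, -0.9]
opening: 0.085
```

Request:
apply_moves:
  series:
    - [[0,0,0,0,0,0,0.085],[0,0,0,0,0,0,0.085]]

```text
time: 2.48
position: [0.5232, 0.003, 0.3198]
tcp_rot: [-3.14, -0.001, 1.574]
force: [0.1, 1.4, -0.1]
opening: 0.0849
```

```bash
python3 - <<'E'
from h import *
s=ctrl.get_state(); print(s["position"],s["tcp_rot"],s["time"],s["qpos"].round(2))
im,d,c,T=grab("wrist"); np.savez("w2.npz",im=im,d=d,T=T)
P=cloud(c,T,d); Z=P[...,2]; near=np.hypot(P[...,0]-.527,P[...,1]-.019)<.045
for n,lo,hi in(("plate top",.188,.2),("flange",.118,.128),("rod",.14,.165)):
    m=near&(Z>lo)&(Z<hi); q=P[m]
    if len(q)<5: print(n,0); continue
    b=cv2.minAreaRect((q[:,:2]*1000).astype(np.float32)); print(n,len(q),q.mean(0).round(4),q.min(0).round(4),q.max(0).round(4),b)
m=(near&(Z>.118)&(Z<.128)).astype(np.uint8)
q=P[near&(Z>.03)&(Z<.18)&(P[...,0]>.56)]; print("post",len(q),q.mean(0) if len(q) else 0)
cv2.imwrite("pics/w2.png",im[:,:,::-1])
E
```

```text
[0.52323672 0.00300417 0.31980799] [-3.14047400e+00 -1.08958097e-03  1.57449540e+00] 2.4833 [-0.15  0.18  0.11  1.81 -0.02  1.16 -0.03]
plate top 708 [0.5284 0.0211 0.1942] [ 0.5239 -0.0015  0.1887] [0.5328 0.0419 0.1965] ((528.4395751953125, 20.169477462768555), (43.46153259277344, 7.985448837280273), 87.71517944335938)
flange 3110 [0.5274 0.0239 0.1234] [ 0.4962 -0.0122  0.1184] [0.5612 0.0526 0.1265] ((528.08251953125, 19.982383728027344), (65.24490356445312, 64.27832794189453), 76.32555389404297)
rod 650 [0.5405 0.0214 0.1546] [0.5073 0.0047 0.1406] [0.5719 0.0421 0.1647] ((538.882080078125, 17.661775588989258), (36.65402603149414, 59.78691482543945), 62.73025894165039)
post 138 [0.56580721 0.01910035 0.15229245]
```

View pics/w2.png

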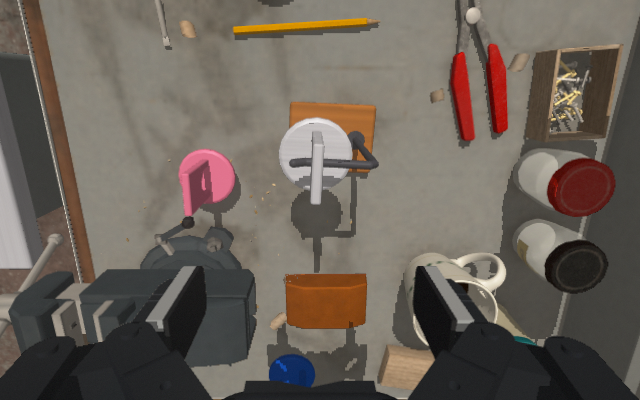

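Wrist view: the cap hangs with its plate top at about (316,165), the tip on the left and the post on the right; the plate measures 43.5 × 8 mm at z 0.194, as specified. Centre (0.528, 0.020), plate yaw 87.7°. Descending now.

Request:
apply_moves:
  series:
    - [[0.017,0.005,0.01,0,0,2.5,0.07],[0,0,0.025,0,0,0,0.06],[0,0,0.025,0,0,0,0.06],[0,0,0.025,0,0,0,0.06],[0,0,0.02,0,0,0,0.06],[0,0,0.01,0,0,0,0.06],[0,0,0,0,0,0,0.06],[0,0,0,0,0,0,0.06]]

```text
time: 3.2
position: [0.5286, 0.0193, 0.2055]
tcp_rot: [-3.141, -0.0, 1.53]
force: [-0.3, -0.2, 0.7]
opening: 0.0601
```

```bash
python3 - <<'E'
from h import *
s=ctrl.get_state(); print(s["position"],s["tcp_rot"],s["time"],s["opening"])
plan([.5284,.0202,.190],[np.pi,0,1.531],1)
a=np.load("w2.npz");c,_=cam("wrist");P=cloud(c,a["T"],a["d"])
h=cv2.cvtColor(a["im"],cv2.COLOR_RGB2HSV);m=cv2.inRange(h,(160,80,100),(179,255,255))>0
q=P[m];q=q[np.isfinite(q[:,0])];print("pink",q.min(0),q.max(0))
E
```

```text
[0.52858532 0.01934628 0.20547949] [-3.14111277e+00 -3.27826683e-04  1.53046129e+00] 3.2 0.06006915841986882
[0.0008, -0.0002, 0.0155, -0.0275, -0.0188, -0.0309]
pink [ 0.36017115 -0.07796372 -0.00152474] [0.43569161 0.00843221 0.10192659]
```

Request:
apply_moves:
  series:
    - [[0.001,0,0.0155,0,0,0,0.06],[0,0,0,0,0,0,0.06],[0,0,0,0,0,0,0.0],[0,0,0,0,0,0,0.0],[0,0,0,0,0,0,0.0],[0,0,0,0,0,0,0.0],[0,0,0,0,0,0,0.0],[0,0,0,0,0,0,0.0]]
  force: 60

```text
time: 3.87
position: [0.5293, 0.0191, 0.1907]
tcp_rot: [3.14, -0.0, 1.528]
force: [-0.8, -0.3, 5.8]
opening: 0.0071
```

```bash
python3 - <<'E'
from h import *
s=ctrl.get_state(); print(s["position"],s["tcp_rot"],s["time"],s["opening"],s["force"],s["moment"])
E
```

```text
[0.52926519 0.01911121 0.19067991] [ 3.14003803e+00 -3.13046936e-04  1.52828855e+00] 3.8667 0.007080761757399395 [-0.81116393 -0.32616685  5.81648341] [0.0433244  0.20561522 0.04540636]
```

Request:
apply_moves:
  series:
    - [[0,0,-0.005,0,0,0,0.0],[0,0,-0.005,0,0,0,0.0],[0,0,-0.005,0,0,0,0.0],[0,0,0,0,0,0,0.0],[0,0,0,0,0,0,0.0]]

```text
time: 4.28
position: [0.5288, 0.0191, 0.2051]
tcp_rot: [3.141, -0.0, 1.528]
force: [-0.1, -0.5, -2.3]
opening: 0.0073
```

```bash
python3 - <<'E'
from h import *
s=ctrl.get_state(); print(s["position"],s["tcp_rot"],s["time"],s["opening"],s["force"],s["moment"])
im,d,c,T=grab("wrist"); cv2.imwrite("pics/w3.png",im[60:360,100:540,::-1])
E
```

```text
[0.52879295 0.01908376 0.20509428] [ 3.14102570e+00 -1.08555001e-04  1.52838976e+00] 4.2833 0.007305950116950004 [-0.11437938 -0.48136859 -2.33931848] [-0.00017101  0.02653949 -0.00600803]
```

View pics/w3.png

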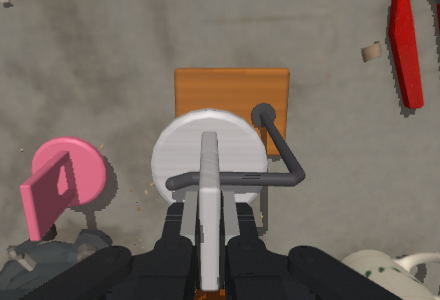

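Request:
apply_moves:
  series:
    - [[0,-0.007,0,0,0,0,0.0],[0,-0.01,0,0,0,0,0.0],[0,-0.01,0,0,0,0,0.0],[0,-0.01,0,0,0,0,0.0],[0,-0.01,0,0,0,0,0.0],[0,-0.01,0,0,0,0,0.0],[0,-0.005,0,0,0,0,0.0],[0,0,0,0,0,0,0.0]]

```text
time: 5.0
position: [0.4652, 0.0218, 0.2048]
tcp_rot: [-3.141, -0.0, 1.529]
force: [0.2, -0.3, -2.2]
opening: 0.0073
```

```bash
python3 - <<'E'
from h import *
s=ctrl.get_state(); print(s["position"],s["tcp_rot"],s["time"],s["opening"],s["force"],s["moment"])
im,d,c,T=grab("wrist"); P=cloud(c,T,d); np.savez("w4.npz",im=im,d=d,T=T)
Z=P[...,2]; cx=s["position"]
near=(np.hypot(P[...,0]-cx[0],P[...,1]-cx[1])<.042)
m=near&(Z>.125)&(Z<.155)&(im.min(2)>120)
q=P[m]; print("flange z",len(q),np.percentile(q[:,2],[5,25,50,75,95]))
zt=np.median(q[:,2])
g=np.zeros((400,640),np.uint8); g[m]=255
q=q[np.abs(q[:,2]-zt)<.003]
# outer arc circle fit
hull=cv2.convexHull((q[:,:2]*1e3).astype(np.float32)).reshape(-1,2); print(cv2.minEnclosingCircle(hull), cx[:2])
A=np.c_[q[:,:2],np.ones(len(q))]; print("tilt",np.linalg.lstsq(A,q[:,2],rcond=None)[0][:2])
E
```

```text
[0.46516717 0.0217933  0.20484358] [-3.14088580e+00 -1.24155111e-04  1.52874787e+00] 5.0 0.007303128579194981 [ 0.15893652 -0.28894939 -2.19822603] [-0.04952125  0.05417362 -0.05220371]
flange z 7538 [0.13564917 0.13693553 0.13746619 0.13793155 0.13866118]
((465.40570068359375, 23.307262420654297), 32.63545227050781) [0.46516717 0.0217933 ]
tilt [-0.00487213 -0.00912517]
```

```bash
python3 - <<'E'
from h import *
s=ctrl.get_state(); s=dict(s); print(s["time"])
s["position"]=np.array(s["position"])+[0,0,.04]
plan([.482,.2948,.245],[np.pi,0,1.401],11,s)
E
```

```text
5.05
[0.0249, 0.0004, 0.0, 0.0023, -0.0013, 0.6646]
[0.0249, 0.0001, 0.0, 0.0023, -0.0013, 0.6646]
[0.0249, -0.0002, 0.0, 0.0023, -0.0013, 0.6646]
[0.0249, -0.0005, 0.0, 0.0023, -0.0013, 0.6646]
[0.0248, -0.0008, 0.0, 0.0023, -0.0013, 0.6646]
[0.0248, -0.0011, 0.0, 0.0023, -0.0013, 0.6646]
[0.0248, -0.0013, 0.0, 0.0023, -0.0013, 0.6646]
[0.0248, -0.0016, 0.0, 0.0023, -0.0013, 0.6646]
[0.0248, -0.0019, 0.0, 0.0023, -0.0013, 0.6646]
[0.0248, -0.0022, 0.0, 0.0023, -0.0013, 0.6646]
[0.0247, -0.0025, 0.0, 0.0023, -0.0013, 0.6646]
```

Request:
apply_moves:
  series:
    - [[0,0,-0.013,0,0,0,0.0],[0,0,-0.018,0,0,0,0.0],[0.01,0,-0.009,0,0,0,0.0],[0.025,0.0004,0,0,0,0.67,0.0],[0.025,0.0,0,0,0,0.67,0.0],[0.025,0.0,0,0,0,0.67,0.0],[0.025,-0.0005,0,0,0,0.67,0.0],[0.025,-0.0007,0,0,0,0.67,0.0]]

```text
time: 5.72
position: [0.4748, 0.1588, 0.2449]
tcp_rot: [3.141, -0.001, 1.47]
force: [1.0, 0.2, -2.4]
opening: 0.007
```

Request:
apply_moves:
  series:
    - [[0.025,-0.001,0,0,0,0.67,0.0],[0.025,-0.0013,0,0,0,0.67,0.0],[0.025,-0.0016,0,0,0,0.66,0.0],[0.025,-0.002,0,0,0,0.66,0.0],[0.025,-0.0022,0,0,0,0.66,0.0],[0.02,-0.0022,0,0,0,0.66,0.0],[0.011,-0.001,0,0,0,0.6,0.0],[0,0,0,0,0,0,0.0]]

```text
time: 6.38
position: [0.4829, 0.3176, 0.2446]
tcp_rot: [-3.141, -0.003, 1.395]
force: [0.4, 0.9, -3.3]
opening: 0.0071
```

Request:
apply_moves:
  series:
    - [[0,0,0,0,0,0,0.0],[0,0,0,0,0,0,0.0],[0,0,0,0,0,0,0.0]]

```text
time: 6.63
position: [0.4841, 0.3114, 0.2446]
tcp_rot: [3.142, 0.001, 1.388]
force: [-0.9, -0.3, -0.5]
opening: 0.0072
```

```bash
python3 - <<'E'
from h import *
s=ctrl.get_state(); print(s["position"],s["tcp_rot"],s["time"],s["opening"],s["force"],s["qpos"].round(2))
plan([.482,.2948,.215],[np.pi,0,1.401],1)
im,d,c,T=grab("wrist"); P=cloud(c,T,d); cx=s["position"]; zt=cx[2]-.0673
Z=P[...,2]; m=(np.hypot(P[...,0]-cx[0],P[...,1]-cx[1])<.042)&(np.abs(Z-zt)<.004)&(im.min(2)>120); q=P[m]
print(np.median(q[:,2]),cv2.minEnclosingCircle((q[:,:2]*1e3).astype(np.float32)))
cv2.imwrite("pics/w5.png",im[:,:,::-1])
# rim visible part from this view
m=(np.abs(Z-.12)<.004)&(np.hypot(P[...,0]-.4822,P[...,1]-.2963)<.05);r=P[m];print(len(r), r.min(0) if len(r) else 0,r.max(0) if len(r) else 0)
E
```

```text
[0.4841113  0.31136664 0.2446445 ] [3.14158790e+00 7.72709358e-04 1.38845587e+00] 6.6333 0.007178055679198177 [-0.91436745 -0.30599257 -0.51772523] [-0.58  0.35 -0.05  1.77  0.02  1.03 -0.82]
[-0.0167, 0.0009, 0.0297, -0.0, 0.0443, -0.7187]
0.17720321449696164 ((484.5965270996094, 312.64984130859375), 32.62513732910156)
201 [0.44213391 0.29231651 0.11610922] [0.52386796 0.33301412 0.12101103]
```

View pics/w5.png

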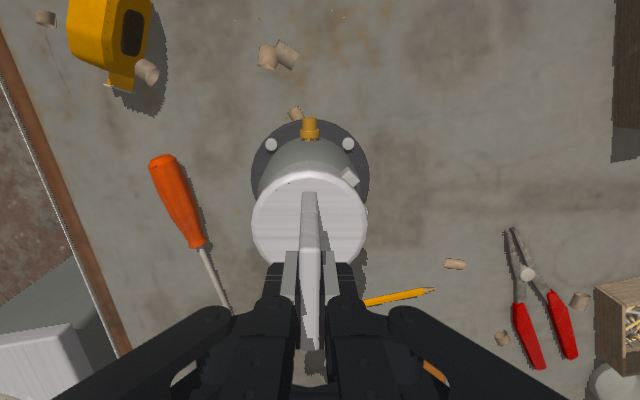

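Request:
apply_moves:
  series:
    - [[-0.008,0.0005,0,0,0,-0.7,0.0],[-0.0085,0.0005,0.01,0,0,0,0.0],[0,0,0.012,0,0,0,0.0],[0,0,0,0,0,0,0.0],[0,0,0,0,0,0,0.0],[0,0,0,0,0,0,0.0]]

```text
time: 7.18
position: [0.4818, 0.2963, 0.2224]
tcp_rot: [-3.141, 0.0, 1.402]
force: [-0.1, -0.2, -2.1]
opening: 0.0072
```

```bash
python3 - <<'E'
from h import *
s=ctrl.get_state(); print(s["position"],s["tcp_rot"],s["time"],s["force"])
plan([.4817,.295,.202],[np.pi,0,1.401],1)
E
```

```text
[0.48180293 0.29629443 0.22243589] [-3.14094749e+00  1.86948312e-04  1.40217426e+00] 7.1833 [-0.07770506 -0.16018699 -2.1404945 ]
[-0.0013, 0.0001, 0.0204, -0.037, 0.0107, 0.0673]
```

Request:
apply_moves:
  series:
    - [[-0.0013,0,0.004,0,0,0,0.0],[0,0,0.004,0,0,0,0.0],[0,0,0.004,0,0,0,0.0],[0,0,0.003,0,0,0,0.0],[0,0,0,0,0,0,0.0]]

```text
time: 7.6
position: [0.4812, 0.2948, 0.2068]
tcp_rot: [-3.14, 0.001, 1.402]
force: [0.2, -0.5, -2.2]
opening: 0.007
```

Request:
apply_moves:
  series:
    - [[0,0,0.003,0,0,0,0.0],[0,0,0.003,0,0,0,0.0],[0,0,0.003,0,0,0,0.0],[0,0,0.0015,0,0,0,0.0],[0,0,0,0,0,0,0.0],[0,0,0,0,0,0,0.0]]

```text
time: 8.1
position: [0.4817, 0.2949, 0.1972]
tcp_rot: [-3.141, 0.0, 1.402]
force: [-0.2, -0.3, -2.3]
opening: 0.0068
```

Request:
apply_moves:
  series:
    - [[0,0,0.001,0,0,0,0.0],[0,0,0.001,0,0,0,0.0],[0,0,0.0005,0,0,0,0.0],[0,0,0,0,0,0,0.0],[0,0,0,0,0,0,0.0]]

```text
time: 8.52
position: [0.4819, 0.2951, 0.1955]
tcp_rot: [3.141, -0.001, 1.402]
force: [-2.2, -1.5, 5.2]
opening: 0.0069
```

```bash
python3 - <<'E'
from h import *
s=ctrl.get_state(); print(s["position"],s["tcp_rot"],s["time"],s["force"],s["moment"])
im,d,c,T=grab("wrist"); P=cloud(c,T,d); cx=s["position"]; zt=.128
Z=P[...,2]; m=(np.hypot(P[...,0]-cx[0],P[...,1]-cx[1])<.042)&(np.abs(Z-zt)<.004)&(im.min(2)>120); q=P[m]
print(np.median(q[:,2]),cv2.minEnclosingCircle((q[:,:2]*1e3).astype(np.float32)))
E
```

```text
[0.48186582 0.29512789 0.19551952] [ 3.14113830e+00 -5.25000591e-04  1.40227828e+00] 8.5167 [-2.18456745 -1.49536213  5.22035211] [-0.22581087  0.48615039  0.00633581]
0.12811517757321694 ((482.1049499511719, 296.24810791015625), 32.909912109375)
```

Seated: the flange top reads z 0.128, it is centred, and it presses with about 7 N. Turning clockwise now.

Request:
apply_moves:
  series:
    - [[0,0,0,0,0,4,0.0],[0,-0.0001,0,0,0,5,0.0],[0,-0.0002,0,0,0,5,0.0],[0,-0.0001,0,0,0,5,0.0],[0,-0.0001,0,0,0,5,0.0],[0,-0.0001,0,0,0,5,0.0],[0,-0.0002,0,0,0,5,0.0],[0,0,0,0,0,0,0.0]]

```text
time: 9.23
position: [0.4814, 0.2965, 0.1955]
tcp_rot: [-3.142, -0.002, 0.807]
force: [-2.2, 0.5, 5.4]
opening: 0.0068
```

Request:
apply_moves:
  series:
    - [[0,-0.0001,0,0,0,4,0.0],[0,-0.0001,0,0,0,4,0.0],[0,0,0,0,0,3,0.0],[0,0,0,0,0,0,0.0],[0,0,0,0,0,0,0.0],[0,0,0,0,0,0,0.0]]

```text
time: 9.73
position: [0.4813, 0.2966, 0.1956]
tcp_rot: [-3.141, -0.002, 0.621]
force: [-1.3, 2.4, 6.0]
opening: 0.0071
```

```bash
python3 - <<'E'
from h import *
s=ctrl.get_state(); print(s["position"],s["tcp_rot"],s["time"],s["force"],s["moment"],s["opening"])
im,d,c,T=grab("wrist"); P=cloud(c,T,d); cx=s["position"]; zt=.128
Z=P[...,2]; m=(np.hypot(P[...,0]-cx[0],P[...,1]-cx[1])<.042)&(np.abs(Z-zt)<.004)&(im.min(2)>120); q=P[m]
print(np.median(q[:,2]),cv2.minEnclosingCircle((q[:,:2]*1e3).astype(np.float32)))
im2,d2,c2,T2=grab("top")
h=(Z>.185)&(Z<.202)&(np.hypot(P[...,0]-cx[0],P[...,1]-cx[1])<.03)&(im.min(2)>120); k=P[h]; print("plate",len(k),cv2.minAreaRect((k[:,:2]*1e3).astype(np.float32)))
cv2.imwrite("pics/w6.png",im[100:400,130:530,::-1])
E
```

```text
[0.4812555  0.29660546 0.19557671] [-3.14088597e+00 -2.18474003e-03  6.21397596e-01] 9.7333 [-1.32967959  2.44353898  6.00001308] [0.38954457 0.2104384  0.08487556] 0.007133785695872036
0.12816551883952956 ((483.1414794921875, 297.4071350097656), 32.61798858642578)
plate 1068 ((493.63055419921875, 304.6976623535156), (18.921005249023438, 7.936784744262695), 32.89751434326172)
```

View pics/w6.png

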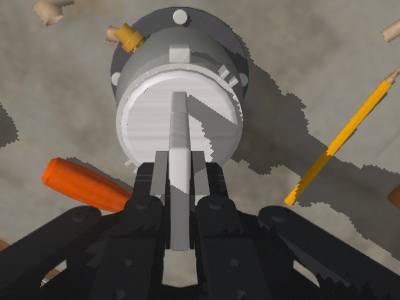

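The plate points straight at the broad rib (crop pixel (180,52)). The moment about z is 0.085 N m, against 0.09 expected at half-way.

```bash
python3 - <<'E'
from h import *
s=ctrl.get_state(); print(s["time"],s["tcp_rot"][2],abs(s["joint_velocities"]).max()); print(ctrl.hand_in())
E
```

```text
9.8333 0.6214366930620676 0.0017671156452620258
the job is handed in; nothing more can be done
None
```

I lifted the cap off the hook, seated it in the pot's mouth and turned it 45° clockwise to the broad ribs. I handed the job in at 9.8 s, still gripping the cap at a commanded 60 N. The hand-in reported no verdict.

Last checks before handing in:

- **Seating:** the flange top read z 0.128 m, which puts the underside on the 0.120 m rim. The cap was centred within about 1.5 mm of the mouth and pressed down with about 8 N.
- **Turn:** the tool had turned about 44.7° from the slots (yaw 0.621 rad; the ribs call for about 0.616). The moment about z was 0.085 N m, against the 0.09 expected half-way, so it was well short of the lock. In the wrist picture the plate points straight at the rib.
- **Stillness:** the joints were still (at most 0.002 rad/s).
- **Plate angle from depth:** the part of the plate the camera could see read 32.9°, about 2.7° off the tool's 35.6°. I put this down to the gripper hiding part of the plate; both values are well inside the tolerance.
- **Bystanders:** the arm passed well above them and I saw no contact, but I did not measure their positions again at the end.

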